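# Load the analyser rack from the intake row, keeping the order

## Robot

A 6-joint arm with a two-finger parallel gripper is mounted at the origin on the work surface. World frame = base frame: x ahead of the robot, y to its left, z up, the work surface at z = 0. Lengths are in m, angles in rad, forces in N, time in s.
With the tool pointing down it reaches from about 0.425 to 1.125 m from the base axis. Payload 14.9 kg.
Tool frame: the origin (TCP) lies at the very end of the fingers, on their centre line; the grasp point (between the pads) lies 19 mm behind it (ctrl.grip_point_offset is the distance from the TCP to the grasp point, in m); z points along the fingers, y is the line along which they close (so a half turn about z gives the same grasp; the last joint's range is limited). The gripper opens to 91 mm and grips with 3 to 60 N. Pads are 32 mm wide; open, the fingers measure 118 mm over their backs; the gripper's body (76 mm by 178 mm) begins 60 mm behind the grasp point.
Start: joints at [1.262, 0.379, 1.734, -0, 1.028, -0.033], TCP at [0.191, 0.674, 0.185] pointing down, gripper open.
Joint ranges: [-2.77, 2.77], [-0.74, 2.19], [0, 2.66], [-1.06, 4.2], [0.31, 2.87], [-3.08, 3.08]. Speed limits (rad/s): [1.89, 1.89, 2.39, 3.14, 3.14, 3.14].

## Interface

Orientations are given as a unit quaternion [x, y, z, w].
In Python, from rig import readout, grab_frame, camera_params, ctrl, models gives the robot as it stands. The module is installed in compiled form; this text tells all that it offers.
- The arm moves only by the tool apply_moves, never from a script. Its argument "motion" is a list of rows, each a list of 6 numbers: the shift along the tool's x, y, z in units of 30 mm (1.0 is 30 mm), then the turn, a rotation vector about the tool's x, y, z in units of 8 degrees (1.0 is 8 degrees). In form: [[x, y, z, wx, wy, wz], ...]. A call has 1 to 8 rows; each row shifts and turns the commanded pose from where the row before left it, along the tool's axes as they then stand; what a row does not reach is not made up. A row lasts 1/10 s, in which the tool goes at most 50 mm and 8.59 degrees, less where a joint would pass 70% of its speed; a pose out of reach is approached as far as the arm can. A call is refused whole if a number of a shift passes 1 or a number of a turn 1, either way. A call with a gripper value outside its range is refused whole. "jaw" is the finger opening in mm, from 0 to 91.2, set as the call begins (left out, the last holds). The fingers move at their own pace and stop on an object; the grip force is fixed at half the most. Time passes only in rows, so rows that do not move let the fingers close. It gives the time, the measured TCP pose, the force, the opening and the grip force at its end, in the units of the state.
- readout.observe(): the state, without advancing time (a new reading comes with each control period).
- grab_frame(name): name is "side" or "top" or "wrist"; returns the picture (420x560x3 uint8, red, green, blue); there is no depth.
- camera_params(name): a dict with "intrinsics" (3x3 intrinsics, pixels), "position" and "attitude" of the camera in the world. Camera axes: x right, y down, z forward; pixel columns grow to the right and rows downward; lengths in m; the calibration is good to about 2 mm. A picture is of the moment at which its call begins: read the wrist's pose just before it. camera_params takes no time and is no camera call; for the wrist camera it gives the pose at the moment of the call.
- ctrl.hand_in(): hands the job in; it is judged then, once.
Trained networks look in the newest picture that a camera, given by its name, has taken for a name from the list of things; names that differ only in an ending like _2 or _b are one class to them, and where a whole thing is asked for, a point or a joint stands for the part that bears it (a point fixed in the world has none). Each returns a list of dicts, best first, with "confidence" (0 to 1); they miss things now and then, are a little off and sometimes report something else, mostly with a low value. They report only what shows in the picture. A call takes as long as a camera call. They do not tell look-alikes from the thing itself.
- models.regions_of(camera, thing): "mask" (420x560 bool, what is visible of it) and "at" ([row, column] in pixels, amid what is visible of it).
The state is a dict: "clock": time; "q": joint angles; "qvel": joint speeds; "tau": joint torques, N m; "tcp_pos": TCP position; "orientation": TCP orientation; "force": force on the tool from outside, world axes, zero at the start; "moment": the same for the moment, N m; "gripper_width": finger opening in m; "grip_force": force on a finger pad.
Only numpy, scipy, OpenCV 4.12 (cv2) and the standard library are available. Lean on these libraries where they do the work, as an engineer would, in place of code of your own. Each camera call takes 0.05 s, during which the arm holds its last target. There are 200 camera calls.

## Task

Move the four sample bottles from the coloured blocks of the intake rail into the white analyser rack, keeping their order counted from the red ends: the bottle nearest the rail's red stop goes into the well nearest the rack's red end, the next one into the next well, and so on. Keep the bottles upright, lower each one until it stands on the floor of its well rather than letting it drop, and leave all four standing there.

Things in the scene. Friction and masses are not known exactly. Their poses are not given: they have to be found in the camera images.
- blue_bottle: Blue-capped sample bottle with a blue band: rigid white plastic cylinder, 36 mm diameter, 82 mm tall in all (the cap, also 36 mm, is its top 20 mm), about 60 g. Origin: centre of its underside; z up along it. Starts upright in the blue block, underside 12 mm above the bench, upper 58 mm standing out of the block.
- green_bottle: Green-capped sample bottle with a green band: rigid white plastic cylinder, 36 mm diameter, 82 mm tall in all (the cap, also 36 mm, is its top 20 mm), about 60 g. Origin: centre of its underside; z up along it. Starts upright in the green block, underside 12 mm above the bench, upper 58 mm standing out of the block.
- yellow_bottle: Yellow-capped sample bottle with a yellow band: rigid white plastic cylinder, 36 mm diameter, 82 mm tall in all (the cap, also 36 mm, is its top 20 mm), about 60 g. Origin: centre of its underside; z up along it. Starts upright in the yellow block, underside 12 mm above the bench, upper 58 mm standing out of the block.
- black_bottle: Black-capped sample bottle with a black band: rigid white plastic cylinder, 36 mm diameter, 82 mm tall in all (the cap, also 36 mm, is its top 20 mm), about 60 g. Origin: centre of its underside; z up along it. Starts upright in the black block, underside 12 mm above the bench, upper 58 mm standing out of the block.
- blue_block: Blue one-bottle block of the intake row, 61.5 x 61.5 x 30 mm, fixed on the rail for good, with a round well (44 mm wide, 24 mm deep, bevelled) where the blue bottle stands at the start; it goes on showing that bottle's place in the order. Origin: centre of its underside, 6 mm above the bench; axes as the rail's.
- green_block: Green one-bottle block of the intake row, 61.5 x 61.5 x 30 mm, fixed on the rail for good, with a round well (44 mm wide, 24 mm deep, bevelled) where the green bottle stands at the start; it goes on showing that bottle's place in the order. Origin: centre of its underside, 6 mm above the bench; axes as the rail's.
- yellow_block: Yellow one-bottle block of the intake row, 61.5 x 61.5 x 30 mm, fixed on the rail for good, with a round well (44 mm wide, 24 mm deep, bevelled) where the yellow bottle stands at the start; it goes on showing that bottle's place in the order. Origin: centre of its underside, 6 mm above the bench; axes as the rail's.
- black_block: Black one-bottle block of the intake row, 61.5 x 61.5 x 30 mm, fixed on the rail for good, with a round well (44 mm wide, 24 mm deep, bevelled) where the black bottle stands at the start; it goes on showing that bottle's place in the order. Origin: centre of its underside, 6 mm above the bench; axes as the rail's.
- intake_rail: Fixed aluminium rail 70 x 276 x 6 mm with the four blocks in any order along its y axis, 62 mm apart: places 1 to 4 at y = +93, +31, -31, -93 mm. Red end stop at +y (by place 1), grey one at -y, both 40 mm high. Origin: centre of its underside; z up. Any yaw, on either side of the bench.
- analyser_rack: Fixed white plastic rack 70 x 288 x 32 mm, empty at the start; red end at +y, grey at -y. Four round wells along y, 1 to 4 (marked with dots) at y = +93, +31, -31, -93 mm, x = 0: 44 mm wide plus a 4.5 mm bevel, flat floor 8 mm above the underside, 24 mm below the top. Origin: centre of its underside; z up. Any yaw, on the other side of the bench from the rail.
Things that resemble listed ones, but are neither listed nor needed, are in the scene too. What is shaped like the yellow_bottle but orange or pink is not meant.

How it is judged:
By the outcome, as a careful person would: the job done as asked, in the order asked, and still so for the second after the job is handed in, with the robot touching nothing.
It also fails if it takes over 115 s, if anything falls off the work surface, if the arm or the gripper's body presses on something with over 40 N, if the wrist force passes 120 N, or if a joint passes its speed limit or range.

## Working session

There is one attempt and no reset: what is moved stays moved. The work goes in short steps, Python scripts to look and compute and a tool call to move; the robot and the scene stay as the last step left them, time stands still between calls to the robot, and variables do not carry over. Pictures are saved under pics/ and viewed, at most 17 in all, crops included, and the job is handed in when it is done.

Besides the shell and the picture viewer there is one more tool, called after ">>>" as name([rows], argument=value, ...), one row to a line, values as JSON. apply_moves: Moves the arm, as the interface text tells. Its arguments: {"type":"object","properties":{"motion":{"type":"array"},"jaw":{"type":"number"}},"required":["motion"]}

```bash
mkdir -p pics; python3 - <<'E'
from rig import *
import cv2,numpy as np
s=readout.observe();print(s['clock'],s['tcp_pos'],s['orientation'],s['gripper_width'])
for n in('top','side'):
    im=grab_frame(n);cv2.imwrite(f'pics/{n}0.png',im[...,::-1]);c=camera_params(n);print(n,c)
    for t in('blue_bottle','green_bottle','yellow_bottle','black_bottle','analyser_rack','intake_rail','yellow_block'):
        print(t,[(round(d['confidence'],2),np.round(d['at']),d['mask'].sum()) for d in models.regions_of(n,t)])
E
```

```text
0.0 [0.19051301 0.67313336 0.18419392] [ 1.37458498e-01  9.90507377e-01 -5.39119910e-04 -8.43247690e-05] 0.09131191104416596
top {'intrinsics': array([[472.00089036,   0.        , 281.10236949],
       [  0.        , 472.00089036, 204.90463733],
       [  0.        ,   0.        ,   1.        ]]), 'position': array([ 0.44982829, -0.02006208,  1.10301568]), 'attitude': array([ 0.71133914, -0.70177334,  0.03243508, -0.02141909])}
blue_bottle [(0.9, array([222., 395.]), np.int64(314))]
green_bottle [(0.56, array([220., 414.]), np.int64(406)), (0.53, array([235., 369.]), np.int64(306)), (0.17, array([245., 327.]), np.int64(452))]
yellow_bottle [(0.85, array([209., 417.]), np.int64(398)), (0.83, array([163., 405.]), np.int64(323)), (0.55, array([146., 372.]), np.int64(357))]
black_bottle [(0.54, array([246., 342.]), np.int64(305))]
analyser_rack [(0.65, array([207., 157.]), np.int64(4328))]
intake_rail [(0.67, array([244., 324.]), np.int64(325)), (0.46, array([234., 369.]), np.int64(343))]
yellow_block [(0.69, array([222., 414.]), np.int64(483))]
side {'intrinsics': array([[451.05318641,   0.        , 280.17223905],
       [  0.        , 451.05318641, 207.31783965],
       [  0.        ,   0.        ,   1.        ]]), 'position': array([ 0.12126808, -0.56816927,  0.89558965]), 'attitude': array([ 0.90026499, -0.28661861,  0.10295792, -0.31108259])}
blue_bottle [(0.83, array([289., 343.]), np.int64(476))]
green_bottle [(0.8, array([278., 320.]), np.int64(467)), (0.45, array([304., 373.]), np.int64(561))]
yellow_bottle [(0.96, array([300., 370.]), np.int64(516)), (0.62, array([273., 400.]), np.int64(539))]
black_bottle [(0.89, array([266., 291.]), np.int64(470))]
analyser_rack [(0.89, array([155., 224.]), np.int64(2348))]
intake_rail [(0.64, array([307., 328.]), np.int64(821))]
yellow_block [(0.8, array([315., 365.]), np.int64(534))]
```

View pics/top0.png

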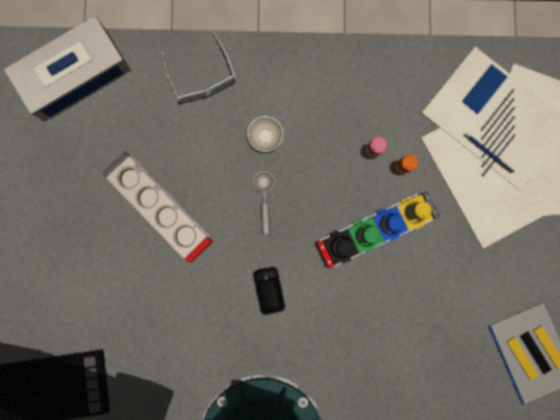

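View pics/side0.png

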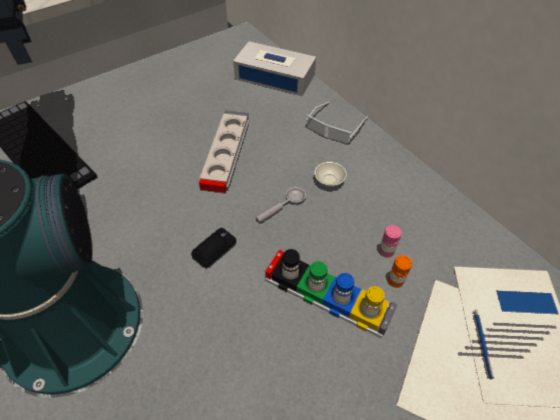

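The top view shows the rail on the right, with its red stop at (325,252). From there the order is black (342,246), green (369,235), blue (392,222), yellow (417,210). The rack's red end is at (198,250), with wells at (187,237), (167,216), (148,197) and (130,178).

Yellow candidates in the top view are (417,209), (405,163) and (377,146). The last two are the orange and pink look-alikes, so the one in the yellow block is meant. Next I'll fit the geometry and check a crop.

```bash
cat > h.py <<'E'
from rig import *
import cv2,numpy as np
from scipy.spatial.transform import Rotation as R
from scipy.optimize import minimize
def proj(P,c):
    p=R.from_quat(c['attitude']).inv().apply(np.asarray(P)-c['position'])@c['intrinsics'].T
    return p[:,:2]/p[:,2:]
def plane(uv,c,z):
    d=R.from_quat(c['attitude']).apply(np.linalg.solve(c['intrinsics'],[uv[0],uv[1],1]));p=c['position']
    return p+d*(z-p[2])/d[2]
def render(P,c):
    m=np.zeros((420*4,560*4),np.uint8);h=cv2.convexHull(proj(P,c).astype(np.float32))
    cv2.fillConvexPoly(m,np.round((h*4+1.5)*16).astype(np.int32),255,shift=4)
    return cv2.resize(m,(560,420),interpolation=cv2.INTER_AREA)/255.
def fit(gen,x0,views,step):
    def cost(x): return sum(1-np.minimum(r:=render(gen(x),c),m).sum()/np.maximum(r,m).sum() for m,c in views)
    x0=np.array(x0,float);S=np.vstack([x0]+[x0+np.eye(len(x0))[i]*step[i] for i in range(len(x0))])
    r=minimize(cost,x0,method='Nelder-Mead',options=dict(initial_simplex=S,xatol=2e-4,fatol=1e-4,maxiter=250));return r.x,r.fun
A=np.linspace(0,2*np.pi,40,endpoint=False);C=np.c_[.018*np.cos(A),.018*np.sin(A)]
def bottle(x,h=.058): # x,y,ztop
    return np.vstack([np.c_[C+x[:2],np.full(40,x[2]-k)] for k in(0,h)])
def rack(x): # x,y,yaw,ztop
    b=np.array([[a*.035,e*.144,g] for a in(1,-1) for e in(1,-1) for g in(0,-.032)])
    return R.from_euler('z',x[2]).apply(b)+[x[0],x[1],x[3]]
E
python3 - <<'E'
from h import *
V={n:(grab_frame(n),camera_params(n)) for n in('top','side')}
seed={'black':((342,246),(291,262)),'green':((369,235),(318,278)),'blue':((393,222),(343,288)),'yellow':((416,210),(372,300))}
M={}
for n in V:
    for t in list(seed)+['analyser_rack']:
        nm=t if '_' in t else t+'_bottle'
        L=models.regions_of(n,nm)
        if '_' not in t:
            s=seed[t][n=='side'];L=[d for d in L if np.hypot(d['at'][1]-s[0],d['at'][0]-s[1])<13]
        if L:M[n,t]=L[0]['mask'].astype(float)
        else:print('none',n,t)
for t in seed:
    v=[(M[n,t],V[n][1]) for n in V if (n,t) in M]
    x0=plane(seed[t][0],V['top'][1],.08);x0[2]=.085
    r=fit(bottle,x0,v,[.01,.01,.01]);print(t,r[0].round(4),round(r[1],3),[int(m.sum()) for m,_ in v])
c=V['top'][1];a=plane((187,237),c,.032);b=plane((130,178),c,.032);d=a-b;m=(a+b)/2
x0=[m[0],m[1],np.arctan2(-d[0],d[1]),.035];print(x0,np.hypot(*d[:2]))
for vs in (('top',),('top','side')):
  print(fit(rack,x0,[(M[n,'analyser_rack'],V[n][1]) for n in vs],[.01,.01,.05,.01]))
t=V['top'][0]
im=np.hstack([cv2.resize(t[140:270,95:220],None,fx=3.2,fy=3.2,interpolation=2),cv2.resize(t[140:270,310:435],None,fx=3.2,fy=3.2,interpolation=2)])
cv2.imwrite('pics/crop1.png',im[...,::-1])
E
```

```text
none top green
black [ 0.4381 -0.1746  0.088 ] 0.151 [279, 427]
green [ 0.4519 -0.2424  0.1173] 0.058 [478]
blue [ 0.4929 -0.2829  0.0858] 0.166 [333, 502]
yellow [ 0.5218 -0.3412  0.0905] 0.292 [384, 573]
[np.float64(0.5221165048672125), np.float64(0.24171097769597116), np.float64(2.3593110668264865), 0.035] 0.1874635075782285
(array([0.52480338, 0.24336008, 2.35529449, 0.03923378]), np.float64(0.05891106597191542))
(array([0.52395863, 0.24503412, 2.35629294, 0.03443632]), np.float64(0.1031429853678324))
```

View pics/crop1.png

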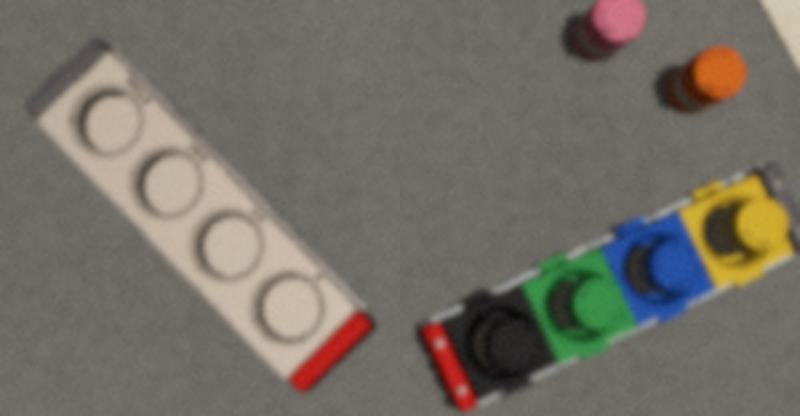

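The crop confirms the order from the red stop: black, green, blue, yellow. The orange (720,72) and pink (618,18) ones stand loose and aren't meant. A fixed tool yaw of about -9° clears the neighbours in both rows, so no turning is needed between rail and rack. I'll turn and raise first.

>>> apply_moves([
  [0,0,-0.7,0,0,1],
  [0,0,-0.7,0,0,1],
  [0,0,-0.7,0,0,1],
  [0,0,-0.7,0,0,1],
  [0,0,-0.7,0,0,1],
  [0,0,-0.3,0,0,1],
  [0,0,0,0,0,1],
  [0,0,0,0,0,1],
], jaw=80)

```text
clock: 2.2
tcp_pos: [0.1907, 0.6737, 0.2994]
orientation: [0.644, 0.765, 0.0, -0.0]
force: [-0.8, 0.2, -0.3]
gripper_width: 0.0799
grip_force: 0.0
```

>>> apply_moves([
  [0,0,0,0,0,1],
  [0,0,0,0,0,1],
  [0,0,0,0,0,0.4],
  [0,0,0,0,0,0],
])

```text
clock: 2.6
tcp_pos: [0.1906, 0.6735, 0.2988]
orientation: [0.761, 0.649, -0.0, 0.0]
force: [-0.4, -0.4, 0.0]
gripper_width: 0.0797
grip_force: 0.0
```

```bash
cat >> h.py <<'E'
def go(target):
    s=readout.observe();q=R.from_quat(s['orientation'])
    d=q.inv().apply(np.asarray(target)-s['tcp_pos'])/.03
    print('tcp',s['tcp_pos'].round(4),'yangle',np.degrees(np.arctan2(*q.as_matrix()[1::-1,1])).round(1),'zax',q.as_matrix()[:,2].round(3),'units',d.round(2),'rows',np.abs(d).max().round(1))
E
python3 - <<'E'
from h import *
go([.50,.22,.30]);s=readout.observe();c=camera_params('wrist');print(s['clock'],c['position']-s['tcp_pos'],R.from_quat(c['attitude']).as_matrix().round(2),c['intrinsics'][0,0])
E
```

```text
tcp [0.1906 0.6735 0.2988] yangle -9.0 zax [-0. -0. -1.] units [-13.31  12.56  -0.04] rows 13.3
2.6 [0.0120959  0.07925317 0.19829168] [[ 0.99 -0.15 -0.04]
 [-0.16 -0.95 -0.28]
 [ 0.    0.28 -0.96]] 375.6187143657501
```

>>> apply_moves([
  [-1,0.95,0,0,0,0],
  [-1,0.95,0,0,0,0],
  [-1,0.95,0,0,0,0],
  [-1,0.95,0,0,0,0],
  [-1,0.95,0,0,0,0],
  [-1,0.95,0,0,0,0],
  [-1,0.95,0,0,0,0],
  [-1,0.95,0,0,0,0],
])

```text
clock: 3.4
tcp_pos: [0.379, 0.3994, 0.299]
orientation: [0.76, 0.65, 0.0, -0.0]
force: [0.9, 0.6, -0.4]
gripper_width: 0.08
grip_force: 0.0
```

>>> apply_moves([
  [-1,0.9,0,0,0,0],
  [-1,0.9,0,0,0,0],
  [-1,0.9,0,0,0,0],
  [-1,0.9,0,0,0,0],
  [-1,0.9,0,0,0,0],
  [-0.3,0.4,0,0,0,0],
  [0,0,0,0,0,0],
  [0,0,0,0,0,0],
])

```text
clock: 4.2
tcp_pos: [0.4983, 0.2213, 0.2987]
orientation: [0.76, 0.65, -0.0, -0.0]
force: [-0.1, -0.4, -0.2]
gripper_width: 0.0802
grip_force: 0.0
```

```bash
python3 - <<'E'
from h import *
go([.47,-.2,.30])
im=grab_frame('wrist');c=camera_params('wrist');np.savez('w1.npz',im=im,**c)
cv2.imwrite('pics/w1.png',im[...,::-1])
L=models.regions_of('wrist','analyser_rack');print([(d['confidence'],d['at'],d['mask'].sum()) for d in L])
np.save('w1mask.npy',L[0]['mask'])
print(fit(lambda x:rack([*x,.032]),[.524,.245,2.356],[(L[0]['mask'].astype(float),c)],[.01,.01,.05]))
E
```

```text
tcp [0.4983 0.2213 0.2987] yangle -9.0 zax [-0.  0. -1.] units [-14.02   1.26  -0.04] rows 14.0
[(0.85, [125.3, 296.2], np.int64(14594))]
(array([0.52335675, 0.24820689, 2.36157319]), np.float64(0.06496335312579415))
```

View pics/w1.png

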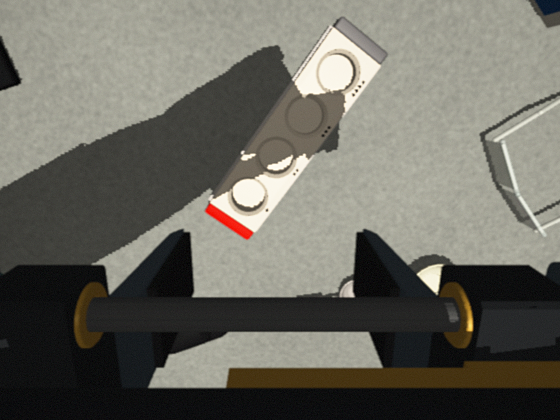

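The wrist view shows the rack, with its red end at (230,222) and wells 1 to 4 at (249,193), (277,156), (305,114) and (337,72). I'll take the same view of the rail.

>>> apply_moves([
  [-1,0.1,0,0,0,0],
  [-1,0.1,0,0,0,0],
  [-1,0.1,0,0,0,0],
  [-1,0.1,0,0,0,0],
  [-1,0.1,0,0,0,0],
  [-1,0.1,0,0,0,0],
  [-1,0.1,0,0,0,0],
  [-1,0.1,0,0,0,0],
])

```text
clock: 5.1
tcp_pos: [0.4844, -0.02, 0.2989]
orientation: [0.76, 0.65, 0.0, 0.0]
force: [-0.0, -0.5, -0.0]
gripper_width: 0.0803
grip_force: 0.0
```

>>> apply_moves([
  [-1,0.1,0,0,0,0],
  [-1,0.1,0,0,0,0],
  [-1,0.1,0,0,0,0],
  [-1,0.1,0,0,0,0],
  [-1,0.1,0,0,0,0],
  [-1,0.1,0,0,0,0],
  [0,0,0,0,0,0],
  [0,0,0,0,0,0],
])

```text
clock: 5.9
tcp_pos: [0.4744, -0.1999, 0.2987]
orientation: [0.76, 0.65, 0.0, -0.0]
force: [0.2, 0.7, -0.8]
gripper_width: 0.0798
grip_force: 0.0
```

```bash
python3 - <<'E'
from h import *
go([.438,-.175,.30])
im=grab_frame('wrist');c=camera_params('wrist')
np.savez('w2.npz',im=im,**c)
w1=np.load('w1.npz')
# rack: wrist+top+side
V=[(np.load('w1mask.npy').astype(float),w1)]
for n in('top','side'):
    grab_frame(n);L=models.regions_of(n,'analyser_rack')
    if L:V.append((L[0]['mask'].astype(float),camera_params(n)))
xr,f=fit(rack,[.5235,.247,2.36,.033],V,[.005,.005,.03,.008]);print('rack',xr,f)
B=[]
grab_frame('wrist')
for t in('black','green','blue','yellow'):
    L=models.regions_of('wrist',t+'_bottle');print(t,[(round(d['confidence'],2),d['at'],d['mask'].sum()) for d in L])
o=w1['im'].copy()
a=R.from_euler('z',xr[2]).as_matrix()
for y in(.093,.031,-.031,-.093):
    P=np.c_[C*22/18,np.zeros(40)]+[0,y,0];P=P@a.T+[xr[0],xr[1],.032]
    for p in proj(P,w1):
        o[int(round(p[1])),int(round(p[0]))]=(255,0,255)
o=cv2.resize(o[20:230,190:400],None,fx=2.8,fy=2.8,interpolation=0)
cv2.imwrite('pics/w1o.png',o[...,::-1]);cv2.imwrite('pics/w2.png',im[...,::-1])
E
```

```text
tcp [ 0.4744 -0.1999  0.2987] yangle -9.0 zax [-0.  0. -1.] units [ 0.63 -1.33 -0.04] rows 1.3
rack [0.52467958 0.24804957 2.36275728 0.02968998] 0.1738991914084137
black [(0.9, [147.7, 236.8], np.int64(1060))]
green [(0.98, [190.1, 269.0], np.int64(1112)), (0.29, [169.4, 276.4], np.int64(1439))]
blue [(0.59, [232.8, 296.4], np.int64(1225))]
yellow [(0.98, [174.9, 429.5], np.int64(1450)), (0.68, [235.0, 401.6], np.int64(1377)), (0.65, [270.4, 326.7], np.int64(1286))]
```

View pics/w1o.png

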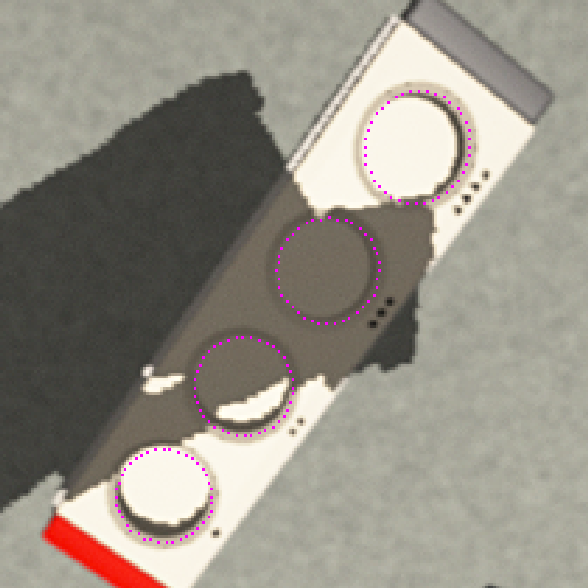

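View pics/w2.png

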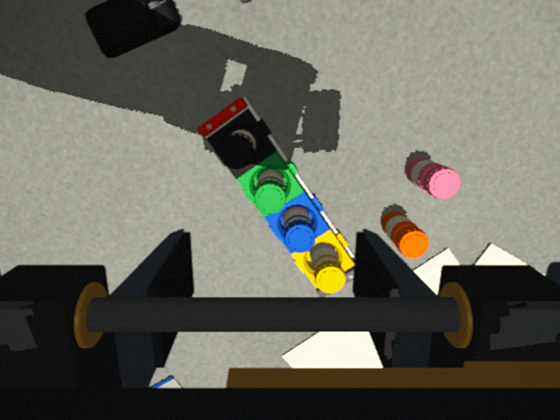

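The overlaid rims sit on the wells to about 1 mm. The rail picture shows black (240,148), green (270,190), blue (297,230) and yellow (327,272), with the red stop at (222,118). Orange (405,235) and pink (435,178) are loose look-alikes. Now a joint rail fit.

```bash
python3 - <<'E'
from h import *
N=('black','green','blue','yellow');Y=(.093,.031,-.031,-.093)
sd={'wrist':[(240,148),(270,190),(297,230),(327,272)],'side':[(291,264),(318,278),(343,289),(372,302)]}
T=[]
for n in('wrist','side'):
    grab_frame(n);c=camera_params(n)
    for i,t in enumerate(N):
        L=[d for d in models.regions_of(n,t+'_bottle') if np.hypot(d['at'][1]-sd[n][i][0],d['at'][0]-sd[n][i][1])<12]
        if L:T.append((n,i,L[0]['mask'].astype(float),c))
        else:print('none',n,t)
def pos(x,i):return [x[0]-np.sin(x[2])*Y[i],x[1]+np.cos(x[2])*Y[i],x[3]]
for use in(('wrist',),('wrist','side')):
    U=[t for t in T if t[0] in use]
    def cost(x):
        s=0
        for n,i,m,c in U:
            r=render(bottle(pos(x,i)),c);s+=1-np.minimum(r,m).sum()/np.maximum(r,m).sum()
        return s/len(U)
    x0=np.array([.48,-.258,.466,.09]);S=np.vstack([x0]+[x0+d for d in np.diag([.006,.006,.03,.008])])
    r=minimize(cost,x0,method='Nelder-Mead',options=dict(initial_simplex=S,xatol=2e-4,fatol=1e-4,maxiter=150));x=r.x
    print(use,x.round(4),r.fun)
    for i in range(4):print(N[i],np.round(pos(x,i),4))
d=np.load('w2.npz');o=d['im'].copy();x=r.x
for i in range(4):
    for P in (bottle(pos([*x[:3],.094],i)),):
        for p in proj(P,d):o[int(round(p[1])),int(round(p[0]))]=(255,0,255)
cv2.imwrite('pics/w2o.png',cv2.resize(o[90:300,190:400],None,fx=2.8,fy=2.8,interpolation=0)[...,::-1])
xr=[.5247,.2480,2.3628]
for i in range(4):print('well',i+1,np.round(pos([*xr,.032],i),4))
E
```

```text
('wrist',) [ 0.4789 -0.255   0.4618  0.0908] 0.08289078199300276
black [ 0.4375 -0.1718  0.0908]
green [ 0.4651 -0.2273  0.0908]
blue [ 0.4927 -0.2828  0.0908]
yellow [ 0.5204 -0.3383  0.0908]
('wrist', 'side') [ 0.4789 -0.2567  0.4641  0.0866] 0.10641849760816462
black [ 0.4373 -0.1735  0.0866]
green [ 0.465  -0.229   0.0866]
blue [ 0.4928 -0.2844  0.0866]
yellow [ 0.5205 -0.3398  0.0866]
well 1 [0.4594 0.1818 0.032 ]
well 2 [0.5029 0.2259 0.032 ]
well 3 [0.5465 0.2701 0.032 ]
well 4 [0.59   0.3142 0.032 ]
```

View pics/w2o.png

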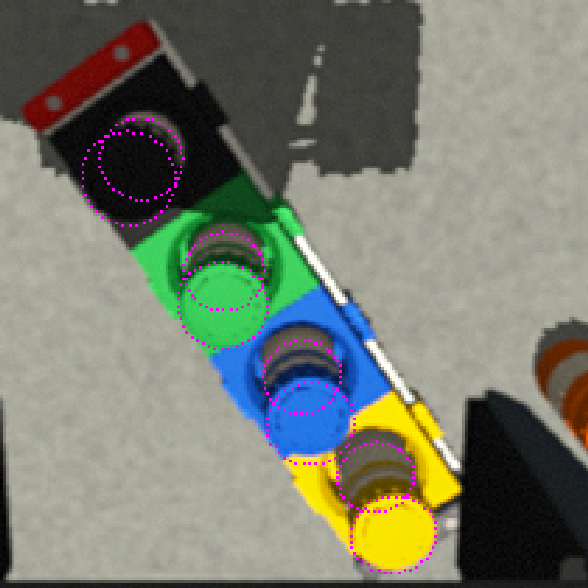

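Against the overlay the caps sit about 3 px further along +y, which agrees with the wrist-only fit. I'll use that one: rail y ≈ -0.2545. Going to black.

>>> apply_moves([
  [0.38,-0.69,1,0,0,0],
  [0.38,-0.68,1,0,0,0],
  [0,0,1,0,0,0],
  [0,0,1,0,0,0],
  [0,0,0,0,0,0],
  [0,0,0,0,0,0],
])

```text
clock: 7.5
tcp_pos: [0.4375, -0.1717, 0.1794]
orientation: [0.76, 0.649, -0.0, -0.0]
force: [-0.2, 0.0, 0.9]
gripper_width: 0.0799
grip_force: 0.0
```

```bash
python3 - <<'E'
from h import *
go([.4375,-.171,.049])
im=grab_frame('wrist');cv2.imwrite('pics/w3.png',im[...,::-1]);c=camera_params('wrist')
print(proj([readout.observe()['tcp_pos']],c))
# rail overlay cap circle positions
import json
for y in(-.1715,): print(proj(bottle([.4375,y,.094]),c)[[0,10,20,30]].round())
E
```

```text
tcp [ 0.4375 -0.1717  0.1794] yangle -9.0 zax [-0.001  0.    -1.   ] units [0.02 0.   4.35] rows 4.3
[[273.62626755 242.31789296]]
[[295. 197.]
 [269. 178.]
 [250. 204.]
 [276. 222.]]
```

View pics/w3.png

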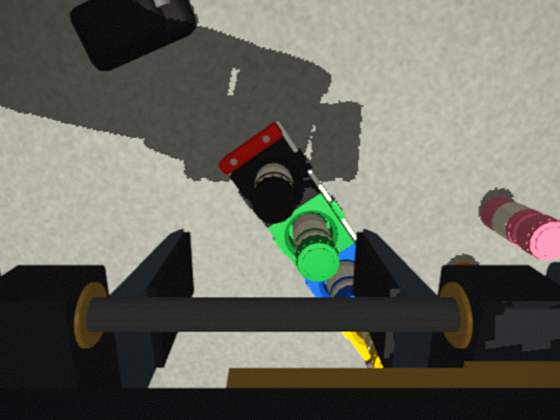

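The black cap is at (273,200), exactly where predicted. I'll descend and grip.

>>> apply_moves([
  [0,0,0.9,0,0,0],
  [0,0,0.9,0,0,0],
  [0,0,0.9,0,0,0],
  [0,0,0.8,0,0,0],
  [0,0,0.5,0,0,0],
  [0,0,0.35,0,0,0],
  [0,0,0,0,0,0],
])

```text
clock: 8.25
tcp_pos: [0.4376, -0.1718, 0.0484]
orientation: [0.76, 0.649, -0.0, -0.0]
force: [0.7, -0.0, -0.0]
gripper_width: 0.0802
grip_force: 0.0
```

>>> apply_moves([
  [0,0,0,0,0,0],
  [0,0,0,0,0,0],
  [0,0,0,0,0,0],
  [0,0,0,0,0,0],
  [0,0,0,0,0,0],
  [0,0,0,0,0,0],
  [0,0,0,0,0,0],
  [0,0,0,0,0,0],
], jaw=20)

```text
clock: 9.05
tcp_pos: [0.4374, -0.1717, 0.0484]
orientation: [0.76, 0.649, 0.0, 0.0]
force: [-0.2, 1.2, 2.3]
gripper_width: 0.0349
grip_force: 30.0
```

>>> apply_moves([
  [0,0,-0.4,0,0,0],
  [0,0,-0.9,0,0,0],
  [0,0,-0.9,0,0,0],
  [0.5,-0.05,-0.9,0,0,0],
  [1,-0.1,-0.9,0,0,0],
  [1,-0.1,0,0,0,0],
  [1,-0.1,0,0,0,0],
  [1,-0.1,0,0,0,0],
])

```text
clock: 9.85
tcp_pos: [0.445, -0.0351, 0.1694]
orientation: [0.761, 0.649, 0.0, 0.0]
force: [0.0, 0.0, -1.6]
gripper_width: 0.0351
grip_force: 30.0
```

>>> apply_moves([
  [1,-0.1,0,0,0,0],
  [1,-0.1,0,0,0,0],
  [1,-0.1,0,0,0,0],
  [1,-0.1,0,0,0,0],
  [1,-0.1,0,0,0,0],
  [1,-0.1,0,0,0,0],
  [0.8,-0.05,0,0,0,0],
  [0.46,-0.01,0,0,0,0],
])

```text
clock: 10.65
tcp_pos: [0.4596, 0.1835, 0.169]
orientation: [0.76, 0.65, 0.0, 0.0]
force: [-0.7, -0.1, -1.1]
gripper_width: 0.0352
grip_force: 30.0
```

>>> apply_moves([
  [0,0,0,0,0,0],
  [0,0,0,0,0,0],
  [0,0,0,0,0,0],
])

```text
clock: 10.95
tcp_pos: [0.4594, 0.1811, 0.1684]
orientation: [0.761, 0.649, -0.0, -0.0]
force: [-0.4, -0.1, -0.6]
gripper_width: 0.0351
grip_force: 30.0
```

```bash
python3 - <<'E'
from h import *
go([.4594,.1818,.045])
im=grab_frame('wrist');c=camera_params('wrist');s=readout.observe()
for k in(0,.02):print(proj([s['tcp_pos']+[0,0,.045-k]],c).round(1))
for p in proj(bottle(s['tcp_pos']+[0,0,.045],.082),c):im[int(round(p[1])),int(round(p[0]))]=(255,0,255)
for p in proj(bottle([.4594,.1818,.032],0),c):im[int(round(p[1])),int(round(p[0]))]=(0,255,0)
cv2.imwrite('pics/w4.png',cv2.resize(im[80:300,170:390],None,fx=2.7,fy=2.7,interpolation=0)[...,::-1])
E
```

```text
tcp [0.4594 0.1811 0.1684] yangle -9.0 zax [-0. -0. -1.] units [ 0.02 -0.    4.11] rows 4.1
[[273.9 279.9]]
[[273.7 261.1]]
```

View pics/w4.png

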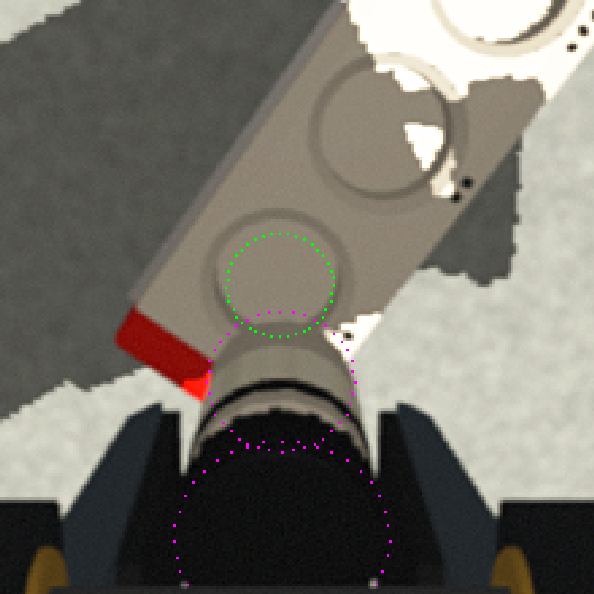

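The held bottle's lower edge (row 322) sits about 3 mm short of its predicted place, so it may be off-centre in the grip. I'll check just above the rack, where parallax is small.

>>> apply_moves([
  [0,0,0.9,0,0,0],
  [0,0,0.9,0,0,0],
  [0,0,0.7,0,0,0],
  [0,0,0.25,0,0,0],
  [0,0,0,0,0,0],
  [0,0,0,0,0,0],
])

```text
clock: 11.6
tcp_pos: [0.4602, 0.1819, 0.0867]
orientation: [0.761, 0.649, 0.0, 0.0]
force: [-0.1, -0.1, 0.7]
gripper_width: 0.0352
grip_force: 30.0
```

```bash
cat > look.py <<'E'
from h import *
import sys
w=eval(sys.argv[1]);out=sys.argv[2]
go([*w,.045])
im=grab_frame('wrist');c=camera_params('wrist');s=readout.observe()
def dots(P,col):
    for p in proj(P,c)*3:
        x,y=p-np.array([180,100])*3
        if 0<=x<598 and 0<=y<598:cv2.circle(o,(int(round(x+1)),int(round(y+1))),1,col,-1)
o=cv2.resize(im[100:300,180:380],None,fx=3,fy=3,interpolation=0)
dots(bottle(s['tcp_pos']+[0,0,.045],.082)[40:],(255,0,255))
P=bottle([*w,.032],0)[:40];dots((P-[*w,.032])*26.5/18+[*w,.032],(0,255,0))
cv2.imwrite(out,o[...,::-1])
E
python3 look.py "[.4594,.1818]" pics/w5.png
```

```text
tcp [0.4602 0.1819 0.0867] yangle -9.0 zax [ 0.001  0.    -1.   ] units [-0.01 -0.03  1.39] rows 1.4
```

View pics/w5.png

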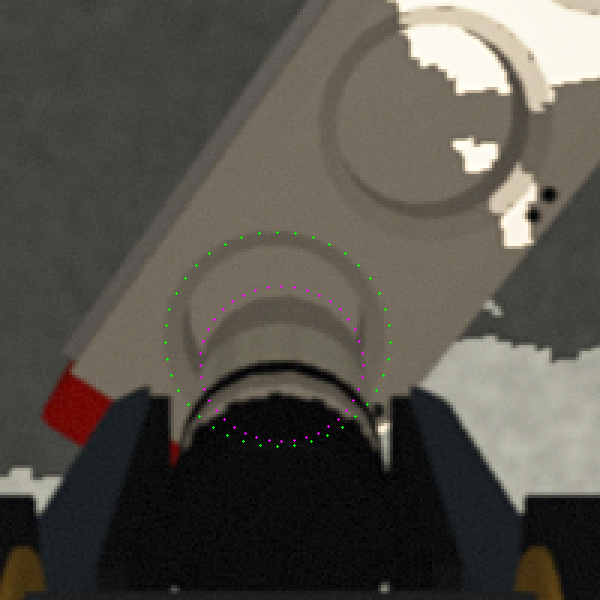

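```bash
python3 - <<'E'
from h import *
c=camera_params('wrist');s=readout.observe()
for dy in(0,-.0025,-.005,-.008):
    print(dy,[round((proj(bottle(s['tcp_pos']+[0,dy,h],0),c)[:,1].min()-100)*3) for h in(-.037,-.03,.025,.045)])
im=grab_frame('wrist');print(im[170:250:2,273].mean(1).astype(int), 'crop row=(r-100)*3')
E
```

```text
0 [285, 293, 382, 428]
-0.0025 [296, 305, 396, 444]
-0.005 [307, 316, 410, 459]
-0.008 [320, 329, 427, 478]
[104 107 103 102  88  86 102 106 106 105 106 107 105 105  98  81  84  82
  84  96 100  99 101  99 105  50   3  59  82 101  83  12   9  11  15   8
   9   1  13  11] crop row=(r-100)*3
```

Both edges (body bottom at 296, cap rim at 395) say the bottle sits 2.5 mm in −y of the TCP. I'll correct for that and lower it.

>>> apply_moves([
  [0.08,-0.04,0,0,0,0],
  [0,0,0.3,0,0,0],
  [0,0,0.3,0,0,0],
  [0,0,0.3,0,0,0],
  [0,0,0.25,0,0,0],
  [0,0,0.1,0,0,0],
  [0,0,0,0,0,0],
  [0,0,0,0,0,0],
])

```text
clock: 12.5
tcp_pos: [0.4589, 0.1846, 0.0484]
orientation: [0.76, 0.649, 0.0, 0.0]
force: [0.7, -0.8, -0.9]
gripper_width: 0.035
grip_force: 30.0
```

>>> apply_moves([
  [0,0,0.06,0,0,0],
  [0,0,0.04,0,0,0],
  [0,0,0.03,0,0,0],
  [0,0,0,0,0,0],
])

```text
clock: 12.9
tcp_pos: [0.4589, 0.1846, 0.0445]
orientation: [0.76, 0.649, 0.0, 0.0]
force: [-0.2, -0.1, -0.4]
gripper_width: 0.0352
grip_force: 30.0
```

>>> apply_moves([
  [0,0,0.03,0,0,0],
  [0,0,0,0,0,0],
  [0,0,0,0,0,0],
])

```text
clock: 13.2
tcp_pos: [0.4593, 0.1847, 0.0443]
orientation: [0.76, 0.649, 0.0, 0.0]
force: [-2.8, -2.4, 14.3]
gripper_width: 0.0352
grip_force: 30.0
```

>>> apply_moves([
  [0,0,0.02,0,0,0],
  [0,0,0,0,0,0],
  [0,0,0,0,0,0],
])

```text
clock: 13.5
tcp_pos: [0.4595, 0.1848, 0.0442]
orientation: [0.76, 0.649, 0.0, 0.0]
force: [-5.5, -2.4, 24.0]
gripper_width: 0.0356
grip_force: 30.0
```

It made contact at z = 0.0444, exactly the floor. I'll ease off and release.

>>> apply_moves([
  [0,0,-0.03,0,0,0],
  [0,0,0,0,0,0],
  [0,0,0,0,0,0],
])

```text
clock: 13.8
tcp_pos: [0.4592, 0.1847, 0.0442]
orientation: [0.76, 0.649, 0.0, 0.0]
force: [-2.0, -0.9, 9.8]
gripper_width: 0.0351
grip_force: 30.0
```

>>> apply_moves([
  [0,0,0,0,0,0],
  [0,0,0,0,0,0],
  [0,0,0,0,0,0],
  [0,0,0,0,0,0],
  [0,0,0,0,0,0],
  [0,0,-0.5,0,0,0],
  [0,0,-1,0,0,0],
  [0,0,-1,0,0,0],
], jaw=74)

```text
clock: 14.6
tcp_pos: [0.4583, 0.1844, 0.1193]
orientation: [0.76, 0.649, -0.001, -0.0]
force: [-0.6, 0.1, -0.5]
gripper_width: 0.0737
grip_force: 0.0
```

```bash
python3 - <<'E'
from h import *
x=[.4789,-.2545,.462]
s=readout.observe();print(s['clock'])
for y in(.031,):
    go([x[0]-np.sin(x[2])*y,x[1]+np.cos(x[2])*y-.002,.12])
E
```

```text
14.6
tcp [0.4583 0.1844 0.1193] yangle -9.0 zax [-0.001 -0.    -1.   ] units [-13.57   2.38  -0.02] rows 13.6
```

>>> apply_moves([
  [-1,0.18,-0.4,0,0,0],
  [-1,0.18,0,0,0,0],
  [-1,0.18,0,0,0,0],
  [-1,0.18,0,0,0,0],
  [-1,0.18,0,0,0,0],
  [-1,0.18,0,0,0,0],
  [-1,0.18,0,0,0,0],
  [-1,0.18,0,0,0,0],
])

```text
clock: 15.4
tcp_pos: [0.4638, -0.0605, 0.1309]
orientation: [0.76, 0.649, 0.0, 0.0]
force: [1.3, -0.4, 1.1]
gripper_width: 0.0739
grip_force: 0.0
```

>>> apply_moves([
  [-1,0.18,0,0,0,0],
  [-1,0.18,0,0,0,0],
  [-1,0.18,0,0,0,0],
  [-1,0.18,0,0,0,0],
  [-1,0.18,0,0,0,0],
  [-0.57,0.04,0,0,0,0],
  [0,0,0,0,0,0],
  [0,0,0,0,0,0],
])

```text
clock: 16.2
tcp_pos: [0.4654, -0.2285, 0.1307]
orientation: [0.761, 0.649, -0.0, -0.0]
force: [0.8, -0.1, 0.0]
gripper_width: 0.0739
grip_force: 0.0
```

```bash
python3 - <<'E'
from h import *
go([.465,-.2288,.0484])
for n in('wrist','top','side'):
    im=grab_frame(n);c=camera_params(n)
    if n=='wrist':wi=im
    else:
        L=models.regions_of(n,'black_bottle');print(n,[(round(d['confidence'],2),d['at'],proj([[.4594,.1818,.061]],c).round()) for d in L])
c=camera_params('wrist');o=cv2.resize(wi[120:320,180:380],None,fx=3,fy=3,interpolation=0)
for p in proj(bottle([.465,-.2288,.094],.02),c):cv2.circle(o,tuple(int(round(v)) for v in (p-[180,120])*3+1),1,(255,0,255),-1)
cv2.imwrite('pics/w6.png',o[...,::-1])
E
```

```text
tcp [ 0.4654 -0.2285  0.1307] yangle -9.0 zax [-0.  0. -1.] units [-0.01 -0.01  2.74] rows 2.7
top [(0.81, [235.2, 179.2], array([[182., 235.]]))]
side [(0.55, [167.1, 215.1], array([[215., 161.]]))]
```

View pics/w6.png

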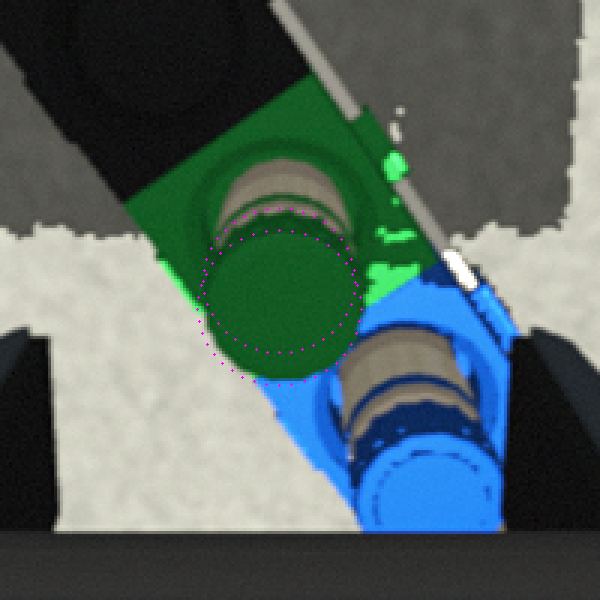

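Black stands in well 1 in both views. The green cap at (282,300) in the crop is within about 1 mm of its prediction. Descend and grip.

>>> apply_moves([
  [0,0,0.8,0,0,0],
  [0,0,0.8,0,0,0],
  [0,0,0.7,0,0,0],
  [0,0,0.44,0,0,0],
  [0,0,0,0,0,0],
  [0,0,0,0,0,0],
])

```text
clock: 17.05
tcp_pos: [0.466, -0.2287, 0.0491]
orientation: [0.76, 0.65, 0.0, 0.0]
force: [-0.2, 0.1, -0.2]
gripper_width: 0.074
grip_force: 0.0
```

>>> apply_moves([
  [0,0,0,0,0,0],
  [0,0,0,0,0,0],
  [0,0,0,0,0,0],
  [0,0,0,0,0,0],
  [0,0,0,0,0,0],
  [0,0,0,0,0,0],
  [0,0,0,0,0,0],
], jaw=20)

```text
clock: 17.75
tcp_pos: [0.4658, -0.2288, 0.0488]
orientation: [0.76, 0.649, 0.0, 0.0]
force: [0.2, -0.1, 1.8]
gripper_width: 0.035
grip_force: 30.0
```

>>> apply_moves([
  [0,0,-0.4,0,0,0],
  [0,0,-0.9,0,0,0],
  [0,0,-0.9,0,0,0],
  [0,0,-0.9,0,0,0],
  [0,0,-0.9,0,0,0],
  [0,0,0,0,0,0],
])

```text
clock: 18.35
tcp_pos: [0.4674, -0.2296, 0.1727]
orientation: [0.76, 0.649, 0.001, 0.003]
force: [0.2, 0.5, -1.2]
gripper_width: 0.035
grip_force: 30.0
```

```bash
python3 - <<'E'
from h import *
go([.5029,.2259,.0825])
E
```

```text
tcp [ 0.4674 -0.2296  0.1727] yangle -9.0 zax [ 0.005 -0.003 -1.   ] units [15.19 -1.22  2.97] rows 15.2
```

>>> apply_moves([
  [0.6,-0.05,0,0,0,0],
  [1,-0.08,0,0,0,0],
  [1,-0.08,0,0,0,0],
  [1,-0.08,0,0,0,0],
  [1,-0.08,0,0,0,0],
  [1,-0.08,0,0,0,0],
  [1,-0.08,0,0,0,0],
  [1,-0.08,0,0,0,0],
])

```text
clock: 19.15
tcp_pos: [0.4827, 0.0006, 0.1684]
orientation: [0.76, 0.649, -0.0, -0.0]
force: [0.4, -0.4, -0.1]
gripper_width: 0.0349
grip_force: 30.0
```

>>> apply_moves([
  [1,-0.08,0,0,0,0],
  [1,-0.08,0,0,0,0],
  [1,-0.08,0,0,0,0],
  [1,-0.08,0,0,0,0],
  [1,-0.08,0,0,0,0],
  [1,-0.08,0,0,0,0],
  [1,-0.08,0,0,0,0],
  [0.59,-0.05,0,0,0,0],
])

```text
clock: 19.95
tcp_pos: [0.5005, 0.2287, 0.1684]
orientation: [0.76, 0.65, -0.0, -0.0]
force: [0.1, -1.2, -0.7]
gripper_width: 0.0353
grip_force: 30.0
```

>>> apply_moves([
  [0,0,0,0,0,0],
  [0,0,0.8,0,0,0],
  [0,0,0.8,0,0,0],
  [0,0,0.8,0,0,0],
  [0,0,0.4,0,0,0],
  [0,0,0,0,0,0],
  [0,0,0,0,0,0],
])

```text
clock: 20.65
tcp_pos: [0.5012, 0.2268, 0.0853]
orientation: [0.761, 0.649, 0.0, 0.0]
force: [0.2, -0.0, -0.5]
gripper_width: 0.0354
grip_force: 30.0
```

```bash
cat > edge.py <<'E'
from h import *
import sys
w=eval(sys.argv[1]);im=grab_frame('wrist');c=camera_params('wrist');s=readout.observe()
go([*w,.0445]);t=s['tcp_pos']
u=proj([t],c)[0,0];print('u',u)
for dy in(.0025,0,-.0025,-.005):
    print(dy,[round(proj(bottle(t+[0,dy,h],0),c)[:,1].min(),1) for h in(-.037,.025)])
col=im[:,int(u)-2:int(u)+3].mean(1).astype(int)
for r in range(168,252):print(r,*col[r],end=' | ')
E
python3 edge.py "[.5029,.2259]"; python3 look.py "[.5029,.2259]" pics/w7.png
```

```text
tcp [0.5014 0.2271 0.0856] yangle -9.0 zax [ 0.001  0.    -1.   ] units [-0.03  0.05  1.37] rows 1.4
u 273.62782242317184
0.0025 [np.float64(191.2), np.float64(222.5)]
0 [np.float64(194.9), np.float64(227.2)]
-0.0025 [np.float64(198.6), np.float64(232.0)]
-0.005 [np.float64(202.3), np.float64(236.7)]
168 117 108 95 | 169 118 108 97 | 170 118 109 96 | 171 118 107 94 | 172 117 108 94 | 173 119 109 95 | 174 117 107 94 | 175 118 109 94 | 176 119 110 96 | 177 116 107 93 | 178 106 98 85 | 179 100 93 79 | 180 97 90 78 | 181 95 89 77 | 182 99 92 80 | 183 112 103 89 | 184 118 108 95 | 185 117 109 95 | 186 116 108 95 | 187 115 108 94 | 188 116 108 95 | 189 114 108 94 | 190 116 108 94 | 191 115 108 94 | 192 116 109 95 | 193 117 109 94 | 194 115 108 95 | 195 115 108 94 | 196 115 108 93 | 197 111 103 90 | 198 95 90 78 | 199 90 84 72 | 200 89 81 71 | 201 91 84 73 | 202 89 84 72 | 203 91 84 74 | 204 90 84 73 | 205 90 83 72 | 206 91 85 74 | 207 101 95 81 | 208 105 101 85 | 209 105 99 84 | 210 106 101 85 | 211 106 100 85 | 212 107 102 86 | 213 106 100 85 | 214 105 99 84 | 215 107 101 86 | 216 107 102 86 | 217 108 101 87 | 218 101 97 81 | 219 59 78 53 | 220 19 59 25 | 221 6 55 19 | 222 33 67 33 | 223 77 82 64 | 224 90 83 72 | 225 91 84 73 | 226 96 88 77 | 227 109 102 89 | 228 121 112 99 | 229 111 106 90 | 230 68 81 58 | 231 24 59 28 | 232 7 53 18 | 233 10 56 21 | 234 12 57 22 | 235 8 56 19 | 236 11 55 20 | 237 13 57 23 | 238 9 54 19 | 239 12 57 21 | 240 10 60 22 | 241 10 61 21 | 242 11 58 22 | 243 11 56 21 | 244 9 56 20 | 245 15 66 26 | 246 16 76 30 | 247 16 76 29 | 248 13 72 27 | 249 13 71 26 | 250 13 71 27 | 251 13 71 26 | tcp [0.5014 0.2271 0.0856] yangle -9.0 zax [ 0.001  0.    -1.   ] units [-0.03  0.05  1.35] rows 1.4
```

View pics/w7.png

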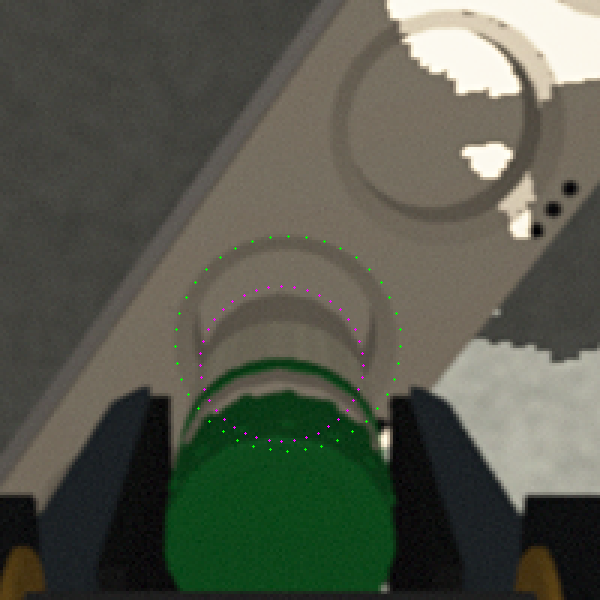

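Green sits about 1.8 mm in −y in the grip. I'll correct a little and lower.

>>> apply_moves([
  [0.03,0.05,0,0,0,0],
  [0,0,0.35,0,0,0],
  [0,0,0.35,0,0,0],
  [0,0,0.3,0,0,0],
  [0,0,0.2,0,0,0],
  [0,0,0.1,0,0,0],
  [0,0,0,0,0,0],
  [0,0,0,0,0,0],
])

```text
clock: 21.55
tcp_pos: [0.5025, 0.2278, 0.0456]
orientation: [0.76, 0.649, -0.0, 0.0]
force: [0.4, -0.4, -0.9]
gripper_width: 0.0353
grip_force: 30.0
```

>>> apply_moves([
  [0,0,0.03,0,0,0],
  [0,0,0,0,0,0],
  [0,0,0,0,0,0],
])

```text
clock: 21.85
tcp_pos: [0.5025, 0.2278, 0.0448]
orientation: [0.76, 0.649, 0.0, 0.0]
force: [-0.0, -0.3, -0.9]
gripper_width: 0.0351
grip_force: 30.0
```

>>> apply_moves([
  [0,0,0.015,0,0,0],
  [0,0,0,0,0,0],
  [0,0,0,0,0,0],
])

```text
clock: 22.15
tcp_pos: [0.5027, 0.2279, 0.0447]
orientation: [0.76, 0.649, 0.0, 0.0]
force: [-0.8, -0.5, 5.7]
gripper_width: 0.0355
grip_force: 30.0
```

It's touching the floor. Release, rise, and go to blue.

>>> apply_moves([
  [0,0,0,0,0,0],
  [0,0,0,0,0,0],
  [0,0,0,0,0,0],
  [0,0,0,0,0,0],
  [0,0,-0.4,0,0,0],
  [0,0,-0.8,0,0,0],
  [0,0,-0.9,0,0,0],
  [0,0,-0.9,0,0,0],
], jaw=74)

```text
clock: 22.95
tcp_pos: [0.5023, 0.2277, 0.136]
orientation: [0.76, 0.649, 0.0, 0.0]
force: [0.4, -0.5, -0.0]
gripper_width: 0.0738
grip_force: 0.0
```

```bash
python3 - <<'E'
from h import *
go([.4932,-.2838,.135])
E
```

```text
tcp [0.5023 0.2277 0.136 ] yangle -9.0 zax [ 0.  0. -1.] units [-16.89   2.37   0.03] rows 16.9
```

>>> apply_moves([
  [-1,0.14,0,0,0,0],
  [-1,0.14,0,0,0,0],
  [-1,0.14,0,0,0,0],
  [-1,0.14,0,0,0,0],
  [-1,0.14,0,0,0,0],
  [-1,0.14,0,0,0,0],
  [-1,0.14,0,0,0,0],
  [-1,0.14,0,0,0,0],
])

```text
clock: 23.75
tcp_pos: [0.4981, -0.0157, 0.1352]
orientation: [0.76, 0.649, 0.0, 0.0]
force: [0.3, 1.0, -0.1]
gripper_width: 0.0739
grip_force: 0.0
```

>>> apply_moves([
  [-1,0.14,0,0,0,0],
  [-1,0.14,0,0,0,0],
  [-1,0.14,0,0,0,0],
  [-1,0.14,0,0,0,0],
  [-1,0.14,0,0,0,0],
  [-1,0.14,0,0,0,0],
  [-1,0.14,0,0,0,0],
  [-1,0.14,0,0,0,0],
])

```text
clock: 24.55
tcp_pos: [0.4936, -0.2582, 0.1352]
orientation: [0.76, 0.649, 0.0, 0.0]
force: [0.6, 0.8, -0.2]
gripper_width: 0.0742
grip_force: 0.0
```

>>> apply_moves([
  [-0.7,0.1,0,0,0,0],
  [-0.19,0.03,0,0,0,0],
  [0,0,0,0,0,0],
  [0,0,0,0,0,0],
])

```text
clock: 24.95
tcp_pos: [0.4933, -0.283, 0.1345]
orientation: [0.76, 0.65, 0.0, -0.0]
force: [-0.4, 0.1, -0.7]
gripper_width: 0.0738
grip_force: 0.0
```

```bash
cat > pick.py <<'E'
from h import *
import sys
b=eval(sys.argv[1]);go([*b,.0486])
im=grab_frame('wrist');c=camera_params('wrist');o=cv2.resize(im[120:320,180:380],None,fx=3,fy=3,interpolation=0)
for p in proj(bottle([*b,.094],.02),c):cv2.circle(o,tuple(int(round(v)) for v in (p-[180,120])*3+1),1,(255,0,255),-1)
cv2.imwrite(sys.argv[2],o[...,::-1])
E
python3 pick.py "[.4932,-.2838]" pics/w8.png
```

```text
tcp [ 0.4933 -0.283   0.1345] yangle -9.0 zax [-0.  0. -1.] units [-0.03  0.    2.86] rows 2.9
```

View pics/w8.png

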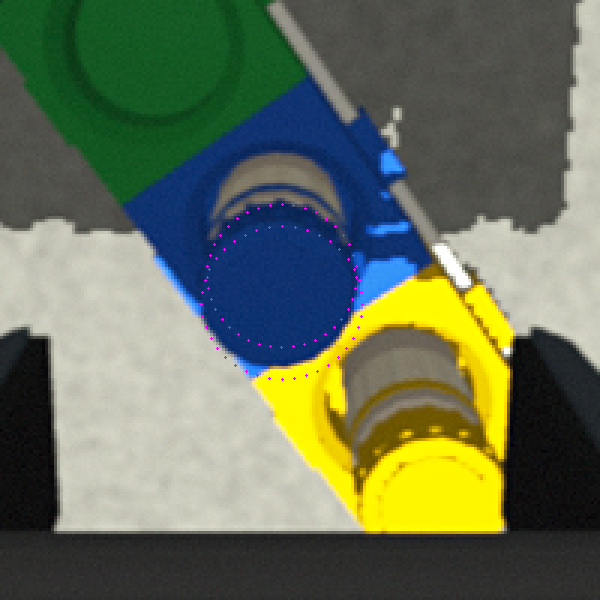

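The blue cap at (280,285) in the crop is within about 2 mm. Descend and grip.

>>> apply_moves([
  [0,0,0.8,0,0,0],
  [0,0,0.8,0,0,0],
  [0,0,0.8,0,0,0],
  [0,0,0.46,0,0,0],
  [0,0,0,0,0,0],
  [0,0,0,0,0,0],
])

```text
clock: 25.6
tcp_pos: [0.4937, -0.2836, 0.0491]
orientation: [0.76, 0.65, 0.0, 0.0]
force: [-0.0, -0.6, -0.6]
gripper_width: 0.0737
grip_force: 0.0
```

>>> apply_moves([
  [0,0,0,0,0,0],
  [0,0,0,0,0,0],
  [0,0,0,0,0,0],
  [0,0,0,0,0,0],
  [0,0,0,0,0,0],
  [0,0,0,0,0,0],
  [0,0,0,0,0,0],
], jaw=20)

```text
clock: 26.3
tcp_pos: [0.4934, -0.2839, 0.0486]
orientation: [0.76, 0.649, 0.0, 0.0]
force: [-1.1, -0.4, 2.0]
gripper_width: 0.0349
grip_force: 30.0
```

>>> apply_moves([
  [0,0,-0.4,0,0,0],
  [0,0,-0.9,0,0,0],
  [0,0,-0.9,0,0,0],
  [0,0,-0.9,0,0,0],
  [0,0,-0.9,0,0,0],
  [0,0,0,0,0,0],
  [0,0,0,0,0,0],
])

```text
clock: 27.0
tcp_pos: [0.4935, -0.2839, 0.1692]
orientation: [0.76, 0.649, 0.0, 0.001]
force: [-0.6, -0.1, -1.3]
gripper_width: 0.0355
grip_force: 30.0
```

```bash
python3 - <<'E'
from h import *
go([.5465,.2705,.0825])
E
```

```text
tcp [ 0.4935 -0.2839  0.1692] yangle -9.0 zax [ 0.001 -0.001 -1.   ] units [18.53 -1.15  2.88] rows 18.5
```

>>> apply_moves([
  [0.6,-0.04,0,0,0,0],
  [1,-0.06,0,0,0,0],
  [1,-0.06,0,0,0,0],
  [1,-0.06,0,0,0,0],
  [1,-0.06,0,0,0,0],
  [1,-0.06,0,0,0,0],
  [1,-0.06,0,0,0,0],
  [1,-0.06,0,0,0,0],
])

```text
clock: 27.8
tcp_pos: [0.5143, -0.0543, 0.1674]
orientation: [0.76, 0.65, -0.001, -0.001]
force: [0.1, 0.3, -1.3]
gripper_width: 0.0354
grip_force: 30.0
```

>>> apply_moves([
  [1,-0.06,0,0,0,0],
  [1,-0.06,0,0,0,0],
  [1,-0.06,0,0,0,0],
  [1,-0.06,0,0,0,0],
  [1,-0.06,0,0,0,0],
  [1,-0.06,0,0,0,0],
  [1,-0.06,0,0,0,0],
  [1,-0.06,0,0,0,0],
])

```text
clock: 28.6
tcp_pos: [0.5373, 0.1846, 0.1672]
orientation: [0.76, 0.65, -0.001, -0.0]
force: [-0.6, -0.3, -0.2]
gripper_width: 0.0351
grip_force: 30.0
```

>>> apply_moves([
  [1,-0.06,0,0,0,0],
  [1,-0.06,0,0,0,0],
  [0.93,-0.05,0,0,0,0],
  [0,0,0.5,0,0,0],
  [0,0,0.9,0,0,0],
  [0,0,0.9,0,0,0],
  [0,0,0.5,0,0,0],
  [0,0,0,0,0,0],
])

```text
clock: 29.4
tcp_pos: [0.5453, 0.2695, 0.0817]
orientation: [0.76, 0.649, -0.002, -0.001]
force: [-0.3, -0.8, 0.8]
gripper_width: 0.0351
grip_force: 30.0
```

>>> apply_moves([
  [0,0,0,0,0,0],
  [0,0,0,0,0,0],
])

```text
clock: 29.6
tcp_pos: [0.5481, 0.2707, 0.0856]
orientation: [0.76, 0.649, 0.001, 0.0]
force: [0.0, 0.5, 0.1]
gripper_width: 0.0351
grip_force: 30.0
```

```bash
python3 edge.py "[.5465,.2701]" | cut -c1-2600; python3 look.py "[.5465,.2701]" pics/w9.png
```

```text
tcp [0.5481 0.2707 0.0857] yangle -9.0 zax [ 0.002  0.001 -1.   ] units [-0.03 -0.05  1.37] rows 1.4
u 273.6171507119198
0.0025 [np.float64(191.3), np.float64(222.5)]
0 [np.float64(195.0), np.float64(227.2)]
-0.0025 [np.float64(198.6), np.float64(232.0)]
-0.005 [np.float64(202.3), np.float64(236.7)]
168 151 141 123 | 169 151 139 125 | 170 152 140 125 | 171 151 139 123 | 172 151 140 123 | 173 151 140 124 | 174 150 139 122 | 175 152 141 124 | 176 151 139 122 | 177 152 141 124 | 178 143 134 117 | 179 130 122 106 | 180 125 117 101 | 181 124 117 101 | 182 126 118 102 | 183 137 127 111 | 184 150 140 122 | 185 151 139 123 | 186 150 140 123 | 187 149 139 123 | 188 150 141 123 | 189 150 141 123 | 190 149 139 123 | 191 149 140 123 | 192 149 139 122 | 193 149 141 123 | 194 137 128 113 | 195 123 114 100 | 196 117 109 96 | 197 117 109 95 | 198 118 109 94 | 199 119 110 97 | 200 119 110 96 | 201 117 109 95 | 202 118 110 96 | 203 126 119 103 | 204 135 128 110 | 205 136 131 112 | 206 138 131 112 | 207 138 132 113 | 208 138 131 111 | 209 136 130 111 | 210 137 130 111 | 211 137 130 111 | 212 138 131 113 | 213 140 133 113 | 214 132 127 111 | 215 77 87 106 | 216 23 48 97 | 217 6 40 99 | 218 31 56 111 | 219 80 88 106 | 220 112 106 97 | 221 118 109 95 | 222 124 115 100 | 223 141 131 115 | 224 150 141 127 | 225 110 111 117 | 226 56 70 102 | 227 20 44 96 | 228 9 41 96 | 229 12 43 95 | 230 15 45 97 | 231 12 43 96 | 232 12 43 95 | 233 13 43 97 | 234 12 43 96 | 235 14 46 104 | 236 18 52 115 | 237 14 49 109 | 238 13 44 97 | 239 13 43 97 | 240 14 46 103 | 241 18 54 118 | 242 17 59 127 | 243 18 58 126 | 244 18 56 124 | 245 18 56 123 | 246 15 53 121 | 247 15 55 122 | 248 16 55 123 | 249 15 54 123 | 250 14 55 121 | 251 15 52 116 | 
tcp [0.5481 0.2707 0.0857] yangle -9.0 zax [ 0.002  0.001 -1.   ] units [-0.03 -0.05  1.36] rows 1.4
```

View pics/w9.png

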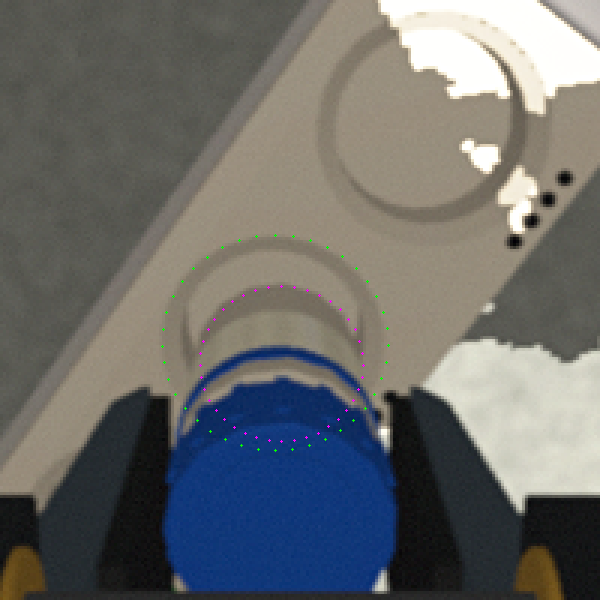

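Blue is centred in the grip. Small correction, then lower.

>>> apply_moves([
  [-0.03,-0.05,0,0,0,0],
  [0,0,0.35,0,0,0],
  [0,0,0.35,0,0,0],
  [0,0,0.3,0,0,0],
  [0,0,0.2,0,0,0],
  [0,0,0.12,0,0,0],
  [0,0,0,0,0,0],
  [0,0,0,0,0,0],
])

```text
clock: 30.5
tcp_pos: [0.5459, 0.2699, 0.0448]
orientation: [0.76, 0.649, 0.0, 0.0]
force: [0.7, 0.7, -0.3]
gripper_width: 0.035
grip_force: 30.0
```

>>> apply_moves([
  [0,0,0.03,0,0,0],
  [0,0,0,0,0,0],
  [0,0,0,0,0,0],
])

```text
clock: 30.8
tcp_pos: [0.5461, 0.27, 0.0445]
orientation: [0.76, 0.649, 0.0, -0.0]
force: [-3.1, -0.4, 8.6]
gripper_width: 0.0352
grip_force: 30.0
```

Floor contact. Release and go to yellow.

>>> apply_moves([
  [0,0,-0.01,0,0,0],
  [0,0,0,0,0,0],
  [0,0,0,0,0,0],
])

```text
clock: 31.1
tcp_pos: [0.546, 0.2699, 0.0446]
orientation: [0.76, 0.649, 0.0, 0.0]
force: [-2.3, -0.2, 6.8]
gripper_width: 0.035
grip_force: 30.0
```

>>> apply_moves([
  [0,0,0,0,0,0],
  [0,0,0,0,0,0],
  [0,0,0,0,0,0],
  [0,0,0,0,0,0],
  [0,0,-0.4,0,0,0],
  [0,0,-0.8,0,0,0],
  [0,0,-0.9,0,0,0],
  [0,0,-0.9,0,0,0],
], jaw=74)

```text
clock: 31.9
tcp_pos: [0.5458, 0.2698, 0.136]
orientation: [0.76, 0.649, 0.0, 0.0]
force: [-0.6, -0.5, 0.4]
gripper_width: 0.0742
grip_force: 0.0
```

```bash
python3 - <<'E'
from h import *
go([.521,-.339,.135])
E
```

```text
tcp [0.5458 0.2698 0.136 ] yangle -9.0 zax [ 0.  0. -1.] units [-20.17   2.36   0.03] rows 20.2
```

>>> apply_moves([
  [-1,0.12,0,0,0,0],
  [-1,0.12,0,0,0,0],
  [-1,0.12,0,0,0,0],
  [-1,0.12,0,0,0,0],
  [-1,0.12,0,0,0,0],
  [-1,0.12,0,0,0,0],
  [-1,0.12,0,0,0,0],
  [-1,0.12,0,0,0,0],
])

```text
clock: 32.7
tcp_pos: [0.5367, 0.0271, 0.1352]
orientation: [0.76, 0.649, 0.0, 0.0]
force: [-1.3, -0.0, -0.5]
gripper_width: 0.0741
grip_force: 0.0
```

>>> apply_moves([
  [-1,0.12,0,0,0,0],
  [-1,0.12,0,0,0,0],
  [-1,0.12,0,0,0,0],
  [-1,0.12,0,0,0,0],
  [-1,0.12,0,0,0,0],
  [-1,0.12,0,0,0,0],
  [-1,0.12,0,0,0,0],
  [-1,0.12,0,0,0,0],
])

```text
clock: 33.5
tcp_pos: [0.5276, -0.2146, 0.1352]
orientation: [0.76, 0.649, 0.0, 0.0]
force: [-0.0, 0.0, -0.4]
gripper_width: 0.0742
grip_force: 0.0
```

>>> apply_moves([
  [-1,0.12,0,0,0,0],
  [-1,0.12,0,0,0,0],
  [-1,0.12,0,0,0,0],
  [-0.8,0.08,0,0,0,0],
  [-0.37,0,0,0,0,0],
  [0,0,0,0,0,0],
  [0,0,0,0,0,0],
  [0,0,0,0,0,0],
])

```text
clock: 34.3
tcp_pos: [0.5211, -0.3378, 0.1344]
orientation: [0.76, 0.65, 0.0, -0.0]
force: [-0.2, -0.2, -0.6]
gripper_width: 0.0739
grip_force: 0.0
```

```bash
python3 pick.py "[.521,-.339]" pics/w10.png
```

```text
tcp [ 0.5211 -0.3378  0.1344] yangle -9.0 zax [-0.  0. -1.] units [-0.04  0.    2.86] rows 2.9
```

View pics/w10.png

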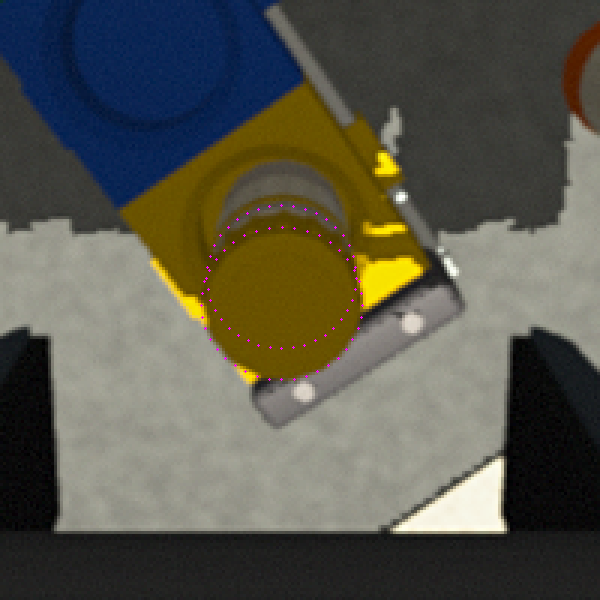

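The yellow cap is at (283,300) in the crop, in the yellow block beside the grey stop. It isn't the orange bottle at (590,80). I'll shift 3 mm toward −y to centre it, then grip.

>>> apply_moves([
  [-0.1,0,0.8,0,0,0],
  [0,0,0.8,0,0,0],
  [0,0,0.8,0,0,0],
  [0,0,0.46,0,0,0],
  [0,0,0,0,0,0],
  [0,0,0,0,0,0],
])

```text
clock: 34.95
tcp_pos: [0.521, -0.3418, 0.0491]
orientation: [0.76, 0.65, 0.0, 0.0]
force: [-0.3, 0.4, -0.1]
gripper_width: 0.0742
grip_force: 0.0
```

>>> apply_moves([
  [0,0,0,0,0,0],
  [0,0,0,0,0,0],
  [0,0,0,0,0,0],
  [0,0,0,0,0,0],
  [0,0,0,0,0,0],
  [0,0,0,0,0,0],
  [0,0,0,0,0,0],
], jaw=20)

```text
clock: 35.65
tcp_pos: [0.5207, -0.342, 0.0486]
orientation: [0.76, 0.649, 0.0, 0.0]
force: [0.2, 0.0, 2.5]
gripper_width: 0.035
grip_force: 30.0
```

>>> apply_moves([
  [0,0,-0.4,0,0,0],
  [0,0,-0.9,0,0,0],
  [0,0,-0.9,0,0,0],
  [0,0,-0.9,0,0,0],
  [0,0,-0.9,0,0,0],
  [0,0,0,0,0,0],
  [0,0,0,0,0,0],
])

```text
clock: 36.35
tcp_pos: [0.5207, -0.3419, 0.1692]
orientation: [0.76, 0.649, 0.0, 0.001]
force: [-0.1, -0.5, -2.0]
gripper_width: 0.035
grip_force: 30.0
```

```bash
python3 - <<'E'
from h import *
go([.590,.3142,.0825])
E
```

```text
tcp [ 0.5207 -0.3419  0.1692] yangle -9.0 zax [ 0.001 -0.001 -1.   ] units [21.96 -1.14  2.88] rows 22.0
```

>>> apply_moves([
  [0.6,-0.03,0,0,0,0],
  [1,-0.05,0,0,0,0],
  [1,-0.05,0,0,0,0],
  [1,-0.05,0,0,0,0],
  [1,-0.05,0,0,0,0],
  [1,-0.05,0,0,0,0],
  [1,-0.05,0,0,0,0],
  [1,-0.05,0,0,0,0],
])

```text
clock: 37.15
tcp_pos: [0.544, -0.1126, 0.1673]
orientation: [0.76, 0.649, -0.001, -0.001]
force: [-0.2, 0.7, -0.8]
gripper_width: 0.035
grip_force: 30.0
```

>>> apply_moves([
  [1,-0.05,0,0,0,0],
  [1,-0.05,0,0,0,0],
  [1,-0.05,0,0,0,0],
  [1,-0.05,0,0,0,0],
  [1,-0.05,0,0,0,0],
  [1,-0.05,0,0,0,0],
  [1,-0.05,0,0,0,0],
  [1,-0.05,0,0,0,0],
])

```text
clock: 37.95
tcp_pos: [0.5693, 0.1258, 0.1672]
orientation: [0.76, 0.65, -0.001, -0.001]
force: [-0.6, -0.3, 0.1]
gripper_width: 0.0353
grip_force: 30.0
```

>>> apply_moves([
  [1,-0.05,0,0,0,0],
  [1,-0.05,0,0,0,0],
  [1,-0.05,0,0,0,0],
  [1,-0.05,0,0,0,0],
  [1,-0.05,0,0,0,0],
  [0.9,-0.05,0,0,0,0],
  [0.46,-0.05,0,0,0,0],
  [0,0,0,0,0,0],
])

```text
clock: 38.75
tcp_pos: [0.5891, 0.3154, 0.1674]
orientation: [0.76, 0.65, -0.001, -0.0]
force: [-0.1, -1.2, -0.1]
gripper_width: 0.035
grip_force: 30.0
```

>>> apply_moves([
  [0,0,0.5,0,0,0],
  [0,0,0.9,0,0,0],
  [0,0,0.9,0,0,0],
  [0,0,0.5,0,0,0],
  [0,0,0,0,0,0],
  [0,0,0,0,0,0],
  [0,0,0,0,0,0],
])

```text
clock: 39.45
tcp_pos: [0.591, 0.3143, 0.0857]
orientation: [0.76, 0.649, 0.001, 0.0]
force: [0.8, 0.7, 0.1]
gripper_width: 0.0353
grip_force: 30.0
```

```bash
python3 edge.py "[.590,.3142]" | cut -c1-2600; python3 look.py "[.590,.3142]" pics/w11.png
```

```text
tcp [0.591  0.3143 0.0858] yangle -9.0 zax [ 0.002  0.001 -1.   ] units [-0.01 -0.03  1.38] rows 1.4
u 273.6255932585494
0.0025 [np.float64(191.3), np.float64(222.5)]
0 [np.float64(195.0), np.float64(227.2)]
-0.0025 [np.float64(198.6), np.float64(232.0)]
-0.005 [np.float64(202.3), np.float64(236.7)]
168 152 142 127 | 169 153 143 127 | 170 153 141 126 | 171 154 142 125 | 172 152 142 124 | 173 153 142 125 | 174 154 143 125 | 175 154 142 125 | 176 154 143 125 | 177 149 138 120 | 178 133 124 108 | 179 127 118 104 | 180 126 118 102 | 181 129 119 104 | 182 136 126 110 | 183 150 139 121 | 184 153 143 125 | 185 152 141 124 | 186 153 143 126 | 187 151 142 124 | 188 151 142 124 | 189 151 141 124 | 190 151 142 124 | 191 153 143 127 | 192 152 143 126 | 193 145 136 119 | 194 126 117 103 | 195 119 111 97 | 196 118 110 96 | 197 118 110 95 | 198 119 111 97 | 199 120 112 98 | 200 118 110 96 | 201 121 113 98 | 202 130 122 105 | 203 139 133 114 | 204 142 135 116 | 205 140 133 115 | 206 142 134 116 | 207 140 133 114 | 208 140 134 114 | 209 142 134 115 | 210 141 135 116 | 211 140 134 115 | 212 142 136 119 | 213 142 134 111 | 214 134 115 60 | 215 127 100 10 | 216 130 102 0 | 217 145 115 24 | 218 132 114 73 | 219 122 112 97 | 220 120 112 100 | 221 127 118 104 | 222 146 137 121 | 223 156 144 125 | 224 143 125 80 | 225 128 104 28 | 226 125 98 4 | 227 126 98 0 | 228 126 99 0 | 229 126 99 1 | 230 126 100 0 | 231 125 98 0 | 232 124 98 0 | 233 127 99 0 | 234 141 110 0 | 235 150 118 0 | 236 136 107 0 | 237 126 99 0 | 238 127 101 0 | 239 143 114 1 | 240 162 132 0 | 241 166 133 0 | 242 161 129 0 | 243 157 123 0 | 244 159 126 0 | 245 158 125 0 | 246 158 125 0 | 247 158 125 0 | 248 157 124 0 | 249 150 118 0 | 250 154 122 0 | 251 156 125 0 | 
tcp [0.591  0.3143 0.0858] yangle -9.0 zax [ 0.002  0.001 -1.   ] units [-0.01 -0.03  1.36] rows 1.4
```

View pics/w11.png

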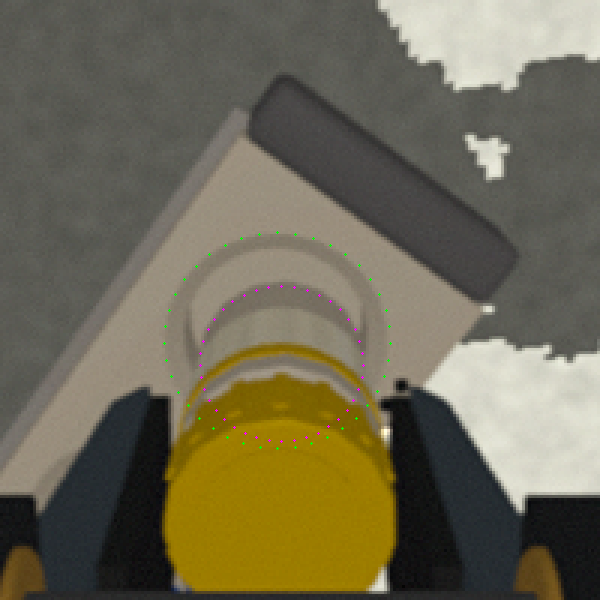

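Yellow is centred to about 1 mm over well 4. Lower it.

>>> apply_moves([
  [-0.03,-0.03,0,0,0,0],
  [0,0,0.35,0,0,0],
  [0,0,0.35,0,0,0],
  [0,0,0.3,0,0,0],
  [0,0,0.2,0,0,0],
  [0,0,0.12,0,0,0],
  [0,0,0,0,0,0],
  [0,0,0,0,0,0],
])

```text
clock: 40.35
tcp_pos: [0.5893, 0.3134, 0.0448]
orientation: [0.76, 0.649, 0.0, 0.0]
force: [0.7, -0.3, -0.8]
gripper_width: 0.0354
grip_force: 30.0
```

>>> apply_moves([
  [0,0,0.03,0,0,0],
  [0,0,0,0,0,0],
  [0,0,0,0,0,0],
])

```text
clock: 40.65
tcp_pos: [0.5894, 0.3135, 0.0445]
orientation: [0.76, 0.649, 0.0, 0.0]
force: [-1.7, -0.9, 6.3]
gripper_width: 0.035
grip_force: 30.0
```

>>> apply_moves([
  [0,0,0,0,0,0],
  [0,0,0,0,0,0],
  [0,0,0,0,0,0],
  [0,0,0,0,0,0],
  [0,0,-0.4,0,0,0],
  [0,0,-0.8,0,0,0],
  [0,0,-0.9,0,0,0],
  [0,0,-0.9,0,0,0],
], jaw=74)

```text
clock: 41.45
tcp_pos: [0.5892, 0.3134, 0.1357]
orientation: [0.76, 0.649, 0.0, 0.0]
force: [0.0, -0.0, 0.4]
gripper_width: 0.0739
grip_force: 0.0
```

>>> apply_moves([
  [0,0,-1,0,0,0],
  [0,0,-1,0,0,0],
  [0.8,0,-1,0,0,0],
  [1,0,-1,0,0,0],
  [1,0,0,0,0,0],
  [1,0,0,0,0,0],
  [0.5,0,0,0,0,0],
  [0,0,0,0,0,0],
])

```text
clock: 42.25
tcp_pos: [0.6092, 0.442, 0.2541]
orientation: [0.76, 0.65, 0.0, -0.0]
force: [-0.7, -0.6, 0.1]
gripper_width: 0.0741
grip_force: 0.0
```

```bash
python3 - <<'E'
from h import *
W=[(.4594,.1818),(.5029,.2259),(.5465,.2701),(.59,.3142)]
for n in('top','side'):
    im=grab_frame(n);c=camera_params(n)
    for t,w in zip(('black','green','blue','yellow'),W):
        print(n,t,[(round(d['confidence'],2),d['at']) for d in models.regions_of(n,t+'_bottle')[:2]],'exp',proj([[*w,.061]],c)[0,::-1].round())
im=grab_frame('side')
cv2.imwrite('pics/end.png',cv2.resize(im[80:230,140:340],None,fx=3.9,fy=3.9,interpolation=2)[...,::-1])
s=readout.observe();print(s['clock'],s['force'],np.abs(s['qvel']).max())
E
```

```text
top black [(0.62, [234.8, 181.7])] exp [235. 182.]
top green [(0.76, [212.3, 162.3])] exp [215. 162.]
top blue [(0.95, [193.6, 144.0])] exp [195. 143.]
top yellow [(0.87, [164.7, 406.3]), (0.7, [149.4, 372.7])] exp [175. 123.]
side black [(0.59, [163.6, 216.4])] exp [161. 215.]
side green [(0.54, [143.2, 222.3]), (0.51, [285.4, 315.5])] exp [145. 221.]
side blue [(0.53, [126.8, 224.8])] exp [129. 227.]
side yellow [(0.84, [272.6, 400.5]), (0.55, [239.6, 387.9])] exp [114. 232.]
42.8 [ 0.34949792 -0.18436201  0.24927623] 0.0028781845502707185
```

View pics/end.png

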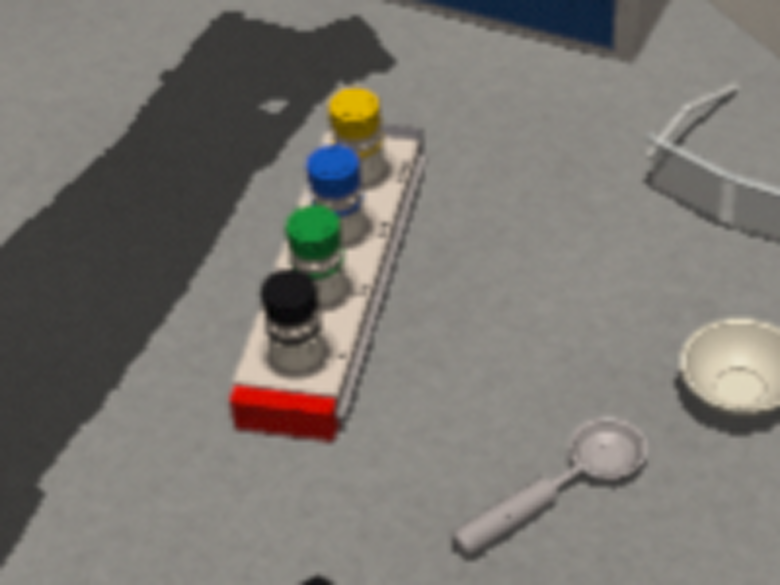

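All four stand upright in the rack. From the red end they run black, green, blue, yellow, at (290,320), (315,255), (335,190) and (355,135) in the crop. Handing in.

```bash
python3 -c "
from rig import ctrl
print(ctrl.hand_in())"
```

```text
the job is handed in; nothing more can be done
None
```

All four bottles stand upright on the well floors of the analyser rack, in the order black, green, blue, yellow from the red end. The job was handed in at about 43 s with the gripper clear; the hand-in call returned no verdict.

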